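Lock a grinding jar's hold-down bar with a spring cotter

TASK

Swing the hold-down bar down onto the grinding jar so that its forked end goes round the upright stud, then lock it: push the spring cotter's straight leg through the cross hole in the stud, from the side nearer the robot, until its bow snaps over the stud. The stud may be screwed in more or less, so feel for the hole and touch lightly, as the cotter bends at 20 N; let go of it and leave the stones, the bowl and the crusher ring where they are.

Things in the scene. Friction and masses are not known exactly. Their poses are not given: they have to be found in the camera images.
- mill: Fixed jar mill cradle: grey base 130 x 236 x 18 mm (x, y, z), origin under its centre. White jar amid it, metal lid, top at z = 91. Hinge posts at y = +88, 108 high. Upright steel stud, 20 mm in diameter, at x = 0, y = -78, ending 14 mm above its cross hole's centre. The hole is square, 7 x 7 mm, sharp-edged, and runs through along the mill's x; the cotter enters at its -x mouth, facing the robot.
- bar (a joint): Angle (rad) of the steel hold-down bar; hinge along the mill's x at y = +88, z = 97 mm. 0 = level on the jar, forked end round the stud; grows as it swings up. Starts at 0.25 to 0.65 and stays where left (stiff: 1 to 5 N at the press spot move it). Bar 38 mm wide, 10 thick, reaching 188 mm from the hinge; fork slot 23 mm, open at the end. Level, its top is at z = 102 mm and it stops hard.
- press_spot (a point): Middle of the bar's upper face, 118 mm from the hinge: a good place to push the bar down. With the bar level it lies at x = 0, y = -30, z = 102 mm in the mill's frame.
- stud_foot (a point): Point on the stud's axis at the level of the lowered bar's upper face: x = 0, y = -78, z = 102 mm in the mill's frame, its axes the mill's. The cross hole's centre lies straight above it, anywhere from 8 to 22 mm higher, as the stud is screwed in more or less: this point does not show how much. The leg may also droop a few mm in the grasp, so feel that much further.
- cotter: Spring cotter lying flat: black grip 34 x 26 x 26 mm (x, y, z), origin under its centre, and 5 mm steel wire before it (+x). Straight leg along x at y = -5, z = 13, from the grip's front (x = 17) to a square-cut tip at x = 95 mm (last 7 mm are 4 thick). Sprung bow beside it on the +y side, same height, to x = 83. About 80 g, balanced 7 mm ahead of the origin. Insert it as it lies, not turned over.
- leg_tip (a point): The far end of the cotter's straight leg, on its axis.
- seat (a point): Point on the leg's axis (x = 55 mm, y = -5 mm, z = 13 mm in the cotter's frame) that lies on the stud's axis when the cotter is fully home and the bow hugs the stud.
- bow (a joint): Angle (rad) by which the sprung bow is spread from the leg: 0 at rest, 0.06 to 0.1 while its neck rides over the stud's widest part (a push of 2 to 10 N), below 0.02 once snapped over. The bow meets the stud about 20 mm before home, its neck passes the widest part about 10 mm before home. Pushed over 4 mm past home it spreads again. The wire bends if pressed on metal with more than 20 N.
- red_stone: Loose reddish stone, about 75 x 60 x 50 mm, origin under its middle. Bystander.
- green_stone: Loose grey-green stone, about 60 x 55 x 40 mm, origin under its middle. Bystander.
- bowl: Loose white plastic bowl, 110 mm across, 45 mm high, origin under its middle. Bystander.
- crusher_ring: Loose steel ring, 56 mm outside, 38 mm inside, 22 mm high, origin under its middle. Bystander.
Not all that is in view belongs to the job. Of the things that look like the cotter, take the one that is nearest to the robot's base at the start.

How it is judged:
By the outcome, as a careful person would: the job done as asked, in the order asked, and still so for the second after the job is handed in, with the robot touching nothing.
It also fails if it takes over 72 s, if anything falls off the work surface, if the arm or the gripper's body presses on something with over 40 N, if the wrist force passes 120 N, or if a joint passes its speed limit or range.

ROBOT

A 6-joint arm with a two-finger parallel gripper is mounted at the origin on the work surface. World frame = base frame: x ahead of the robot, y to its left, z up, the work surface at z = 0. Lengths are in mm, angles in rad, forces in N, time in s.
With the tool pointing down it reaches from about 275 to 825 mm from the base axis. Payload 4.9 kg.
Tool frame: the origin (TCP) lies midway between the tips of the shut fingers; the grasp point (between the pads) lies 19 mm behind it (r.tcp_to_grasp is the distance from the TCP to the grasp point, in mm); z points along the fingers, y is the direction in which the jaws open and shut (so a half turn about z gives the same grasp; the last joint's range is limited). The gripper opens to 85 mm and grips with 20 to 120 N. Pads are 22 mm wide; open, the fingers measure 114 mm over their backs; the gripper's body (76 mm by 85 mm) begins 54 mm behind the grasp point. The pads swing forward as they close: fully open they stand 13 mm farther back than shut.
Start: joints at [1.16, 0.326, -0.193, 1.052, 0, 1.437], TCP at [150.297, 529.083, 231.281] pointing down, gripper open.
Joint ranges: [-2.65, 2.65], [-0.97, 1.79], [-1.3, 1.35], [-1.93, 2.1], [-1.47, 1.37], [-3.14, 3.14]. Speed limits (rad/s): [2.57, 2.57, 3.14, 3.14, 3.14, 3.14].

INTERFACE

Orientations are given as a 3x3 rotation matrix whose columns are the frame's x, y, z axes.
In Python, from plant import r, viewer gives the robot as it stands.
- The arm moves only by the tool servo_tool, never from a script. Its argument "moves" is a list of rows, each an object of numbers: "dx", "dy", "dz": the shift along the tool's x, y, z in mm; "yaw": the turn about the tool's z in rad; "hand": the opening, from 0 (shut) to 1 (fully open). A call has 1 to 8 rows; each row is the pose to reach, as a shift and turn from the pose measured when the call began, along the tool's axes at that moment; what a row does not reach only later rows make up. A row lasts 1/12 s, in which the tool goes at most 41.7 mm and 7.16 degrees, less where a joint would pass 70% of its speed; a pose out of reach is approached as far as the arm can. A call with a gripper value outside its range is refused whole. The fingers move at their own pace and stop on an object; "force" is the grip in N (left out, the last holds). Time passes only in rows, so rows that repeat a pose let the fingers close. It gives the time, the measured TCP pose, the force and the opening at its end, in the units of the state.
- r.get_state(): the state, without advancing time (a new reading comes with each control period).
- viewer.get_image(name): name is "scene" or "top"; returns a dict with "color" (400x640x3 uint8, red, green, blue), "fx", "fy", "cx", "cy" (pixels), "R" (3x3) and "t" (3): a world point X has camera coordinates R X + t. Camera axes: x right, y down, z forward; pixel columns grow to the right and rows downward; lengths in mm; the calibration is good to about 2 mm. A picture is of the moment at which its call begins. There is no depth.
- r.sign_off(): hands the job in, once; it reports no verdict.
The state is a dict: "t": time; "joint_positions": joint angles; "qvel": joint speeds; "joint_efforts": joint torques, N m; "position": TCP position; "orientation": TCP orientation; "force": force on the tool from outside, world axes, zero at the start; "ft_torque": the same for the moment, N m; "width": finger opening in mm.
Only numpy, scipy, OpenCV 4.12 (cv2) and the standard library are available. Lean on these libraries where they do the work, as an engineer would, in place of code of your own. Each camera call takes 0.05 s, during which the arm holds its last target. There are 200 camera calls.

## Working session

There is one attempt and no reset: what is moved stays moved. The work goes in short steps, Python scripts to look and compute and a tool call to move; the robot and the scene stay as the last step left them, time stands still between calls to the robot, and variables do not carry over. Pictures are saved under pics/ and viewed, about 8 in all and at most 12, crops included, and the job is handed in when it is done.

Besides the shell and the picture viewer there is one more tool, called after "Call:" in YAML: its name, and indented under it one key for each argument. servo_tool: Moves the arm, as the interface text tells. Its arguments: {"type":"object","properties":{"moves":{"type":"array","items":{"type":"object","properties":{"dx":{"type":"number"},"dy":{"type":"number"},"dz":{"type":"number"},"yaw":{"type":"number"},"hand":{"type":"number"}}}},"force":{"type":"number"}},"required":["moves"]}

```bash
mkdir -p pics; ls; cat > h.py <<'E'
import numpy as np, cv2
from plant import r, viewer
def snap(n,f=None):
    d=viewer.get_image(n)
    if f: cv2.imwrite('pics/'+f,d['color'][:,:,::-1])
    return d
def ray(d,u,v):
    R=np.array(d['R']);t=np.array(d['t'])
    return -R.T@t, R.T@np.array([(u-d['cx'])/d['fx'],(v-d['cy'])/d['fy'],1])
def onz(d,u,v,z):
    c,k=ray(d,u,v); return c+k*(z-c[2])/k[2]
def proj(d,X):
    p=np.array(d['R'])@np.array(X,float)+np.array(d['t']); return np.array([d['fx']*p[0]/p[2]+d['cx'],d['fy']*p[1]/p[2]+d['cy']])
def tri(d1,p1,d2,p2):
    c1,k1=ray(d1,*p1);c2,k2=ray(d2,*p2)
    s=np.linalg.lstsq(np.c_[k1,-k2],c2-c1,rcond=None)[0]
    a=c1+k1*s[0];b=c2+k2*s[1];return (a+b)/2,np.linalg.norm(a-b)
E
python3 - <<'E'
from h import *
for n in('scene','top'):
    d=snap(n,n+'0.png'); print(n,d['fx'],d['cx'],d['cy'],np.round(d['R'],3).tolist(),np.round(-np.array(d['R']).T@d['t']))
s=r.get_state();print(s)
E
```

```text
pics
scene 420.0271926318918 320.9702279905211 206.1951482811721 [[-0.273, 0.962, 0.002], [0.594, 0.17, -0.787], [-0.757, -0.214, -0.617]] [1505.  208.  820.]
top 502.12297336738675 319.4240434383363 200.6650006700073 [[-0.028, -1.0, 0.004], [-0.991, 0.027, -0.128], [0.128, -0.007, -0.992]] [ 488.  -23. 1252.]
{'t': 0.1, 'joint_positions': array([ 1.15976236e+00,  3.26901526e-01, -1.93490689e-01,  1.05202816e+00,
       -1.08730727e-05,  1.43657705e+00]), 'qvel': array([-0.0013424 , -0.00243122,  0.00127481,  0.00105801, -0.00011706,
        0.00128966]), 'joint_efforts': array([-5.35601648e-04, -4.44239795e+01,  2.63037872e+01,  7.89817394e-03,
       -2.36025362e-04, -5.86194815e-06]), 'position': array([150.09617275, 528.56259186, 230.56027927]), 'orientation': array([[-9.61930777e-01,  2.73292466e-01, -6.38931427e-04],
       [ 2.73293135e-01,  9.61929640e-01, -1.49311903e-03],
       [ 2.06548896e-04, -1.61089272e-03, -9.99998681e-01]]), 'force': array([ 0.025556  , -1.33481176,  0.38555475]), 'ft_torque': array([ 0.02687032,  0.00697619, -0.03704825]), 'width': 85.32075329715778}
```

View pics/top0.png

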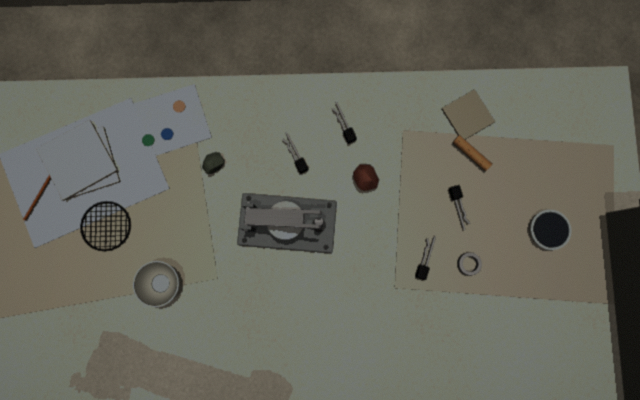

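View pics/scene0.png

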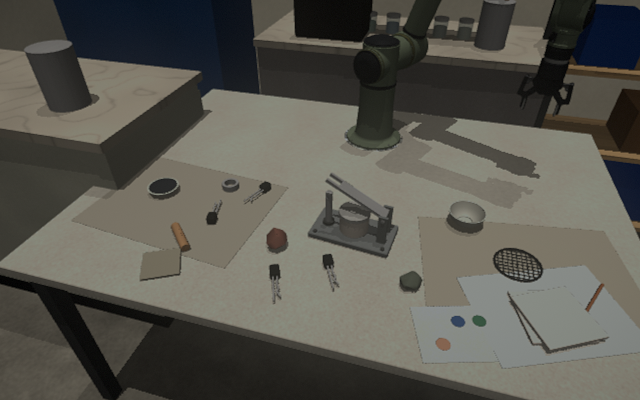

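The top view shows four cotter-like things at px (298,155), (347,125), (458,205) and (424,260). The one at (424,260) looks nearest the base. The mill is at (287,223), with the stud end near (318,223) and the hinge to the left. I'll measure and take an enlarged crop.

```bash
python3 - <<'E'
from h import *
d=snap('top'); e=snap('scene')
im=d['color'][:,:,::-1]
g=im.max(2); 
# black grips
for (u,v) in[(302,166),(349,136),(456,192),(423,272)]:
    m=np.zeros(g.shape,np.uint8); m[v-14:v+15,u-14:u+15]=(g[v-14:v+15,u-14:u+15]<35)
    n,l,s,c=cv2.connectedComponentsWithStats(m); i=1+s[1:,4].argmax()
    X=onz(d,*c[i],20); rc=cv2.minAreaRect(cv2.findContours((l==i).astype(np.uint8),0,1)[0][0])
    print((u,v),s[i,4],c[i].round(1),X.round(1),'dist',np.hypot(*X[:2]).round(),rc)
A=cv2.resize(im[225:295,390:490],None,fx=6,fy=6,interpolation=cv2.INTER_CUBIC)
B=cv2.resize(im[185:260,230:345],None,fx=5.2,fy=5.2,interpolation=cv2.INTER_CUBIC)
out=np.zeros((A.shape[0]+0,600,3),np.uint8); out=A
w=cv2.resize(B,(600,int(B.shape[0]*600/B.shape[1])))
o=np.vstack([A,w])
o=cv2.convertScaleAbs(o,alpha=1.8)
o=cv2.resize(o,None,fx=590/o.shape[0],fy=590/o.shape[0],interpolation=cv2.INTER_AREA);print(o.shape)
cv2.imwrite('pics/crop1.png',cv2.convertScaleAbs(A,alpha=1.8)); cv2.imwrite('pics/crop2.png',cv2.convertScaleAbs(B,alpha=1.8))
ei=e['color'][:,:,::-1]
C=cv2.resize(ei[165:265,295:410],None,fx=5.2,fy=5.2,interpolation=cv2.INTER_CUBIC)
cv2.imwrite('pics/crop3.png',cv2.convertScaleAbs(np.hstack([cv2.resize(C,(400,348)),cv2.resize(B,(400,261)) if 0 else cv2.copyMakeBorder(cv2.resize(B,(400,261)),0,87,0,0,0)]),alpha=1.8))
E
```

```text
(302, 166) 131 [301.  165.5] [737.1  11.1  20. ] dist 737.0 ((301.0000305175781, 165.50001525878906), (13.416407585144043, 9.391485214233398), 63.43495178222656)
(349, 136) 132 [349.3 135.5] [ 810.7 -112.    20. ] dist 818.0 ((349.2000427246094, 135.39999389648438), (13.416406631469727, 9.838699340820312), 63.43495178222656)
(456, 192) 146 [454.9 192.7] [ 658.2 -369.    20. ] dist 755.0 ((455.0882873535156, 192.85292053222656), (13.339459419250488, 11.884245872497559), 75.96376037597656)
(423, 272) 143 [421.6 271.9] [ 466.  -275.8   20. ] dist 541.0 ((421.6000061035156, 271.70001220703125), (10.435516357421875, 14.230247497558594), 18.434947967529297)
(590, 436, 3)
```

View pics/crop1.png

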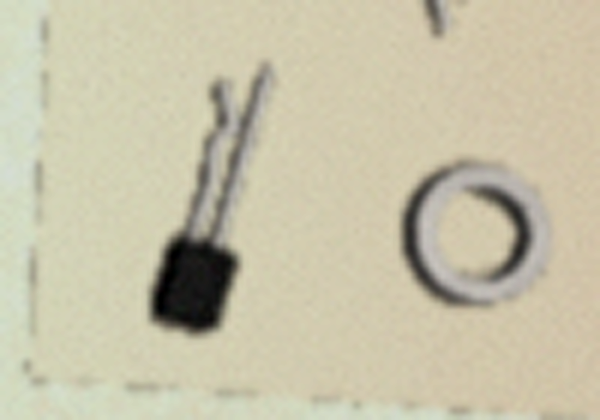

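View pics/crop3.png

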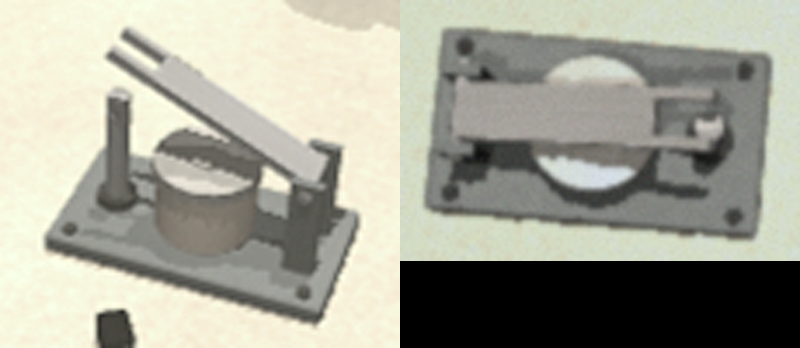

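The nearest candidate, px (424,260), is 541 mm from the base. The others are at 737, 818 and 755 mm. Its straight leg is on the right (-y) side and its bow on the left, so it fits the description. The bar is raised and the stud is upright at the right. Next I'll fit the mill pose and the cotter pose.

```bash
python3 - <<'E'
from h import *
from scipy.optimize import least_squares
d=snap('top'); e=snap('scene')
im=d['color'].astype(int)
# base mask: dark & neutral in ROI, table bright
roi=np.zeros(im.shape[:2],np.uint8); sub=im[180:265,225:350]; print('table',sub[2,2],'base',im[240,300])
m=(sub.max(2)<115).astype(np.uint8); m=cv2.morphologyEx(m,cv2.MORPH_CLOSE,np.ones((9,9)));
n,l,s,c=cv2.connectedComponentsWithStats(m);i=1+s[1:,4].argmax();print(s[i])
cn=cv2.findContours((l==i).astype(np.uint8),0,1)[0][0]
b=cv2.boxPoints(cv2.minAreaRect(cn))+[225,180]; print('box',b.round(1).tolist())
eye=np.array([[242.4,193.6],[336.7,200.8],[331.5,253.4],[238,244.8]])
for Q in(eye,b[np.argsort(np.arctan2(b[:,1]-223,b[:,0]-287))]):
    P=np.array([onz(d,*q,18)[:2] for q in Q]); print(P.round(1).tolist())
    # order TL TR BR BL = (+x,+y),(+x,-y),(-x,-y),(-x,+y)
    L=np.array([[65,118],[65,-118],[-65,-118],[-65,118]])
    f=lambda p:(np.c_[L@[np.cos(p[2]),np.sin(p[2])]*0+L[:,0]*np.cos(p[2])-L[:,1]*np.sin(p[2])+p[0],L[:,0]*np.sin(p[2])+L[:,1]*np.cos(p[2])+p[1]]-P).ravel()
    o=least_squares(f,[P[:,0].mean(),P[:,1].mean(),0]);print('mill',o.x.round(3),'res',np.abs(o.fun).max().round(1))
    x,y,a=o.x;print('stud xy',x+78*np.sin(a),y-78*np.cos(a))
X,g=tri(d,(319.4,221.5),e,(328.9,192.3));print('stud top',X.round(1),g)
t=onz(d,434.3,236,13);k=onz(d,425.8,265.8,13);print('tip',t,'legbase',k,np.linalg.norm(t-k),'yaw',np.arctan2(t[1]-k[1],t[0]-k[0]))
# grip top-face outline
E
```

```text
table [117 121 110] base [65 66 64]
[  11   12  102   63 5410]
box [[235.4, 246.7], [240.2, 190.7], [337.7, 199.0], [333.0, 255.0]]
[[670.5, 158.2], [646.1, -75.1], [516.8, -58.2], [544.1, 170.0]]
mill [ 5.94406e+02  4.87450e+01 -1.12000e-01] res 3.2
stud xy 585.7214891985277 -28.77042953562706
[[677.9, 163.7], [650.6, -77.8], [513.0, -61.7], [539.8, 176.4]]
mill [ 5.95312e+02  5.01130e+01 -1.11000e-01] res 5.0
stud xy 586.7063590560363 -27.410676118457353
stud top [586.4 -29.3 124.3] 1.7998666585301895
tip [ 552.62609592 -313.32647799   13.        ] legbase [ 480.35465576 -288.32726079   13.        ] 76.47301435021585 yaw -0.3330240998754516
```

Call:
servo_tool:
  moves:
    - {"dx": -563, "dy": -367, "dz": 0, "yaw": -0.166, "hand": 0}
    - {"dx": -563, "dy": -367, "dz": 0, "yaw": -0.166, "hand": 0}
    - {"dx": -563, "dy": -367, "dz": 0, "yaw": -0.166, "hand": 0}
    - {"dx": -563, "dy": -367, "dz": 0, "yaw": -0.166, "hand": 0}
    - {"dx": -563, "dy": -367, "dz": 0, "yaw": -0.166, "hand": 0}
    - {"dx": -563, "dy": -367, "dz": 0, "yaw": -0.166, "hand": 0}
    - {"dx": -563, "dy": -367, "dz": 0, "yaw": -0.166, "hand": 0}
    - {"dx": -563, "dy": -367, "dz": 0, "yaw": -0.166, "hand": 0}

```text
t: 0.97
position: [368.3, 278.1, 231.5]
orientation: [[-0.994, 0.11, 0.0], [0.11, 0.994, -0.0], [-0.0, -0.0, -1.0]]
force: [-1.0, 0.9, -1.1]
width: -0.3
```

Call:
servo_tool:
  moves:
    - {"dx": -250, "dy": -229, "dz": 0}
    - {"dx": -250, "dy": -229, "dz": 0}
    - {"dx": -250, "dy": -229, "dz": 0}
    - {"dx": -250, "dy": -229, "dz": 0}
    - {"dx": -250, "dy": -229, "dz": 0}
    - {"dx": -250, "dy": -229, "dz": 0}
    - {"dx": -250, "dy": -229, "dz": 0}
    - {"dx": -250, "dy": -229, "dz": 0}

```text
invalid input at $.moves[0]: expected keys dx, dy, dz, yaw, hand
```

Call:
servo_tool:
  moves:
    - {"dx": -10, "dy": -10, "dz": 0}
    - {"dx": -10, "dy": -10, "dz": 10}
    - {"dx": -10, "dy": -10, "dz": 20}
    - {"dx": -10, "dy": -10, "dz": 30}
    - {"dx": -10, "dy": -10, "dz": 40}
    - {"dx": -10, "dy": -10, "dz": 50}
    - {"dx": -10, "dy": -10, "dz": 60}

```text
invalid input at $.moves[0]: expected keys dx, dy, dz, yaw, hand
```

Call:
servo_tool:
  moves:
    - {"dx": -250, "dy": -229, "dz": 0, "yaw": 0, "hand": 0}
    - {"dx": -250, "dy": -229, "dz": 0, "yaw": 0, "hand": 0}
    - {"dx": -250, "dy": -229, "dz": 0, "yaw": 0, "hand": 0}
    - {"dx": -250, "dy": -229, "dz": 0, "yaw": 0, "hand": 0}
    - {"dx": -250, "dy": -229, "dz": 0, "yaw": 0, "hand": 0}
    - {"dx": -250, "dy": -229, "dz": 0, "yaw": 0, "hand": 0}
    - {"dx": -250, "dy": -229, "dz": 0, "yaw": 0, "hand": 0}
    - {"dx": -250, "dy": -229, "dz": 0, "yaw": 0, "hand": 0}

```text
t: 1.63
position: [587.5, 26.7, 231.6]
orientation: [[-0.994, 0.111, 0.0], [0.111, 0.994, -0.0], [-0.0, 0.0, -1.0]]
force: [0.4, 0.9, -0.9]
width: 0.0
```

Call:
servo_tool:
  moves:
    - {"dx": -5, "dy": -4, "dz": 15, "yaw": 0, "hand": 0}
    - {"dx": -5, "dy": -4, "dz": 30, "yaw": 0, "hand": 0}
    - {"dx": -5, "dy": -4, "dz": 45, "yaw": 0, "hand": 0}
    - {"dx": -5, "dy": -4, "dz": 60, "yaw": 0, "hand": 0}
    - {"dx": -5, "dy": -4, "dz": 72, "yaw": 0, "hand": 0}
    - {"dx": -5, "dy": -4, "dz": 84, "yaw": 0, "hand": 0}
    - {"dx": -5, "dy": -4, "dz": 96, "yaw": 0, "hand": 0}
    - {"dx": -5, "dy": -4, "dz": 106, "yaw": 0, "hand": 0}

```text
t: 2.3
position: [592.2, 21.8, 125.0]
orientation: [[-0.994, 0.111, 0.001], [0.111, 0.994, -0.001], [-0.001, -0.001, -1.0]]
force: [0.5, -1.1, 1.5]
width: -0.0
```

Call:
servo_tool:
  moves:
    - {"dx": 0, "dy": 0, "dz": 4, "yaw": 0, "hand": 0}
    - {"dx": 0, "dy": 0, "dz": 8, "yaw": 0, "hand": 0}
    - {"dx": 0, "dy": 0, "dz": 12, "yaw": 0, "hand": 0}
    - {"dx": 0, "dy": 0, "dz": 15, "yaw": 0, "hand": 0}
    - {"dx": 0, "dy": 0, "dz": 17, "yaw": 0, "hand": 0}

```text
t: 2.72
position: [592.4, 21.7, 108.0]
orientation: [[-0.994, 0.111, 0.001], [0.111, 0.994, -0.001], [-0.001, -0.001, -1.0]]
force: [0.2, -1.1, 2.0]
width: -0.5
```

Call:
servo_tool:
  moves:
    - {"dx": 0, "dy": 0, "dz": 1.5, "yaw": 0, "hand": 0}
    - {"dx": 0, "dy": 0, "dz": 3, "yaw": 0, "hand": 0}
    - {"dx": 0, "dy": 0, "dz": 4, "yaw": 0, "hand": 0}
    - {"dx": 0, "dy": 0, "dz": 5, "yaw": 0, "hand": 0}
    - {"dx": 0, "dy": 0, "dz": 5.5, "yaw": 0, "hand": 0}

```text
t: 3.13
position: [592.5, 21.6, 102.6]
orientation: [[-0.994, 0.111, 0.001], [0.111, 0.994, -0.001], [-0.001, -0.001, -1.0]]
force: [-0.3, -1.5, 1.8]
width: 0.1
```

Call:
servo_tool:
  moves:
    - {"dx": 0, "dy": 0, "dz": 0.5, "yaw": 0, "hand": 0}
    - {"dx": 0, "dy": 0, "dz": 0.8, "yaw": 0, "hand": 0}

```text
t: 3.3
position: [592.6, 21.6, 102.0]
orientation: [[-0.994, 0.111, 0.001], [0.111, 0.994, -0.001], [-0.002, -0.001, -1.0]]
force: [-2.9, -0.3, 5.4]
width: 0.3
```

Force is rising at z = 102, which is the stop. One more small push.

Call:
servo_tool:
  moves:
    - {"dx": 0, "dy": 0, "dz": 0.5, "yaw": 0, "hand": 0}
    - {"dx": 0, "dy": 0, "dz": 0.8, "yaw": 0, "hand": 0}

```text
t: 3.47
position: [592.6, 21.6, 102.0]
orientation: [[-0.994, 0.111, 0.002], [0.111, 0.994, -0.001], [-0.002, -0.001, -1.0]]
force: [-3.5, -1.1, 10.1]
width: 0.1
```

Call:
servo_tool:
  moves:
    - {"dx": 0, "dy": 0, "dz": -40, "yaw": 0, "hand": 0}
    - {"dx": 10, "dy": 0, "dz": -70, "yaw": 0, "hand": 0}
    - {"dx": 93, "dy": -311, "dz": -70, "yaw": 0.111, "hand": 1}
    - {"dx": 93, "dy": -311, "dz": -70, "yaw": 0.222, "hand": 1}
    - {"dx": 93, "dy": -311, "dz": -70, "yaw": 0.222, "hand": 1}
    - {"dx": 93, "dy": -311, "dz": -70, "yaw": 0.222, "hand": 1}
    - {"dx": 93, "dy": -311, "dz": -70, "yaw": 0.222, "hand": 1}
    - {"dx": 93, "dy": -311, "dz": -70, "yaw": 0.222, "hand": 1}

```text
t: 4.13
position: [490.9, -211.1, 172.0]
orientation: [[-0.945, 0.326, 0.003], [0.326, 0.945, -0.0], [-0.003, 0.001, -1.0]]
force: [0.9, -1.2, -0.4]
width: 72.1
```

Call:
servo_tool:
  moves:
    - {"dx": 2.5, "dy": -35, "dz": 20, "yaw": 0, "hand": 1}
    - {"dx": 2.5, "dy": -70.6, "dz": 40, "yaw": 0, "hand": 1}
    - {"dx": 2.5, "dy": -70.6, "dz": 70, "yaw": 0, "hand": 1}
    - {"dx": 2.5, "dy": -70.6, "dz": 90, "yaw": 0, "hand": 1}
    - {"dx": 2.5, "dy": -70.6, "dz": 90, "yaw": 0, "hand": 1}

```text
t: 4.55
position: [462.7, -275.5, 77.9]
orientation: [[-0.945, 0.328, -0.003], [0.328, 0.945, 0.005], [0.004, 0.004, -1.0]]
force: [0.1, -0.2, -0.3]
width: 85.3
```

```bash
python3 - <<'E'
from h import *
d=snap('top'); e=snap('scene'); s=r.get_state(); print(s['position'])
for n,D in(('t',d),('s',e)):
    for nm,X in(('tip',(552.6,-313.3,13)),('grip',(465.5,-277,13)),('tcp',s['position']),('bartipL0',(0,0,0))): print(n,nm,proj(D,X).round(1))
i=d['color'][:,:,::-1]; j=e['color'][:,:,::-1]
A=cv2.resize(i[215:305,370:480],(440,360),interpolation=cv2.INTER_CUBIC)
u,v=proj(e,(480,-280,30)).astype(int);print('scene crop org',u-45,v-50)
B=cv2.resize(j[v-50:v+40,u-45:u+45],(360,360),interpolation=cv2.INTER_CUBIC)
cv2.imwrite('pics/c4.png',cv2.convertScaleAbs(np.hstack([A,B]),alpha=1.8))
E
```

```text
[ 465.29635886 -276.40363471   81.59141079]
t tip [434.3 236. ]
t grip [421.5 272.1]
t tcp [427.4 272.5]
t bartipL0 [313.3 475.4]
s tip [244.3 200. ]
s grip [265.3 186.5]
s tcp [263.8 169. ]
s bartipL0 [373.  135.5]
scene crop org 217 134
```

View pics/c4.png

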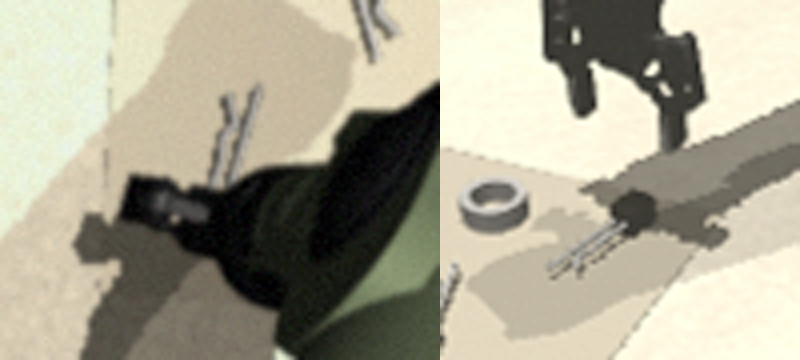

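The picture shows the open fingers straddling the grip. The grip is at scene px (266,187), where I predicted (265.3,186.5). I'll descend and grip.

Call:
servo_tool:
  moves:
    - {"dx": 0, "dy": 0, "dz": 25, "yaw": 0, "hand": 1}
    - {"dx": 0, "dy": 0, "dz": 50, "yaw": 0, "hand": 1}
    - {"dx": 0, "dy": 0, "dz": 68, "yaw": 0, "hand": 1}
    - {"dx": 0, "dy": 0, "dz": 76, "yaw": 0, "hand": 1}
    - {"dx": 0, "dy": 0, "dz": 79, "yaw": 0, "hand": 1}
    - {"dx": 0, "dy": 0, "dz": 79.5, "yaw": 0, "hand": 1}

```text
t: 5.15
position: [466.3, -276.4, 2.9]
orientation: [[-0.946, 0.325, 0.002], [0.325, 0.946, 0.001], [-0.002, 0.002, -1.0]]
force: [0.1, 0.3, 1.4]
width: 85.3
```

Call:
servo_tool:
  force: 40
  moves:
    - {"dx": 0, "dy": 0, "dz": 0, "yaw": 0, "hand": 0.2}
    - {"dx": 0, "dy": 0, "dz": 0, "yaw": 0, "hand": 0.2}
    - {"dx": 0, "dy": 0, "dz": 0, "yaw": 0, "hand": 0.2}
    - {"dx": 0, "dy": 0, "dz": 0, "yaw": 0, "hand": 0.2}
    - {"dx": 0, "dy": 0, "dz": 0, "yaw": 0, "hand": 0.2}
    - {"dx": 0, "dy": 0, "dz": 0, "yaw": 0, "hand": 0.2}
    - {"dx": 0, "dy": 0, "dz": 0, "yaw": 0, "hand": 0.2}
    - {"dx": 0, "dy": 0, "dz": 0, "yaw": 0, "hand": 0.2}

```text
t: 5.82
position: [466.7, -276.8, 3.7]
orientation: [[-0.946, 0.326, 0.003], [0.326, 0.946, -0.0], [-0.003, 0.001, -1.0]]
force: [-0.8, -0.3, 6.7]
width: 25.4
```

Call:
servo_tool:
  force: 80
  moves:
    - {"dx": 0, "dy": 0, "dz": 0, "yaw": 0, "hand": 0.2}
    - {"dx": 0, "dy": 0, "dz": -15, "yaw": 0, "hand": 0.2}
    - {"dx": 0, "dy": 0, "dz": -40, "yaw": 0, "hand": 0.2}
    - {"dx": 0, "dy": 0, "dz": -70, "yaw": 0, "hand": 0.2}
    - {"dx": 0, "dy": 0, "dz": -100, "yaw": 0, "hand": 0.2}
    - {"dx": 11, "dy": 30, "dz": -125, "yaw": -0.05, "hand": 0.2}
    - {"dx": 23, "dy": 63, "dz": -130, "yaw": -0.11, "hand": 0.2}
    - {"dx": 34, "dy": 94, "dz": -130, "yaw": -0.17, "hand": 0.2}

```text
t: 6.48
position: [465.8, -176.7, 135.7]
orientation: [[-0.987, 0.16, 0.007], [0.16, 0.987, -0.002], [-0.007, -0.001, -1.0]]
force: [0.8, 0.9, -1.1]
width: 24.5
```

Call:
servo_tool:
  moves:
    - {"dx": 6, "dy": 33, "dz": 4, "yaw": -0.02, "hand": 0.2}
    - {"dx": 12, "dy": 66, "dz": 8, "yaw": -0.05, "hand": 0.2}
    - {"dx": 18, "dy": 100, "dz": 12, "yaw": -0.05, "hand": 0.2}
    - {"dx": 23, "dy": 133, "dz": 16, "yaw": -0.05, "hand": 0.2}
    - {"dx": 29, "dy": 164, "dz": 18, "yaw": -0.05, "hand": 0.2}
    - {"dx": 29, "dy": 164, "dz": 18, "yaw": -0.05, "hand": 0.2}
    - {"dx": 29, "dy": 164, "dz": 18, "yaw": -0.05, "hand": 0.2}

```text
t: 7.07
position: [462.7, -8.8, 117.1]
orientation: [[-0.994, 0.107, 0.006], [0.107, 0.994, -0.002], [-0.006, -0.001, -1.0]]
force: [-0.3, -1.2, -1.2]
width: 24.6
```

```bash
python3 - <<'E'
from h import *
d=snap('top'); e=snap('scene'); s=r.get_state(); print(s['position'],s['orientation'].round(3).tolist(),s['width'])
u=np.array([.994,-.111,0]);n=np.array([.111,.994,0]);p=s['position']
tip=p+94*u-5*n+[0,0,9.3];print(tip)
for D in(d,e): print('tip',proj(D,tip).round(1),'studtop',proj(D,(586,-29,124)).round(1),'hole',proj(D,(586,-29,110)).round(1))
def crop(D,X,w,h,W,H):
    u,v=proj(D,X).astype(int);print('org',u-w//2,v-h//2,'scale',W/w)
    return cv2.resize(D['color'][v-h//2:v-h//2+h,u-w//2:u-w//2+w,::-1],(W,H),interpolation=cv2.INTER_CUBIC)
A=crop(d,(560,0,110),80,110,400,550);B=crop(e,(560,-20,110),80,110,400,550)
cv2.imwrite('pics/c5.png',cv2.convertScaleAbs(np.hstack([A,B]),alpha=1.8))
E
```

```text
[463.58870292 -10.68208187 117.38580669] [[-0.994, 0.11, 0.007], [0.11, 0.994, -0.002], [-0.007, -0.001, -1.0]] 24.330648299574733
[556.46970292 -26.08608187 126.68580669]
tip [318.  234.9] studtop [318.9 221.8] hole [318.9 222.3]
tip [332.4 185.8] studtop [328.7 192.3] hole [328.6 196.3]
org 266 179 scale 5.0
org 294 136 scale 5.0
```

View pics/c5.png

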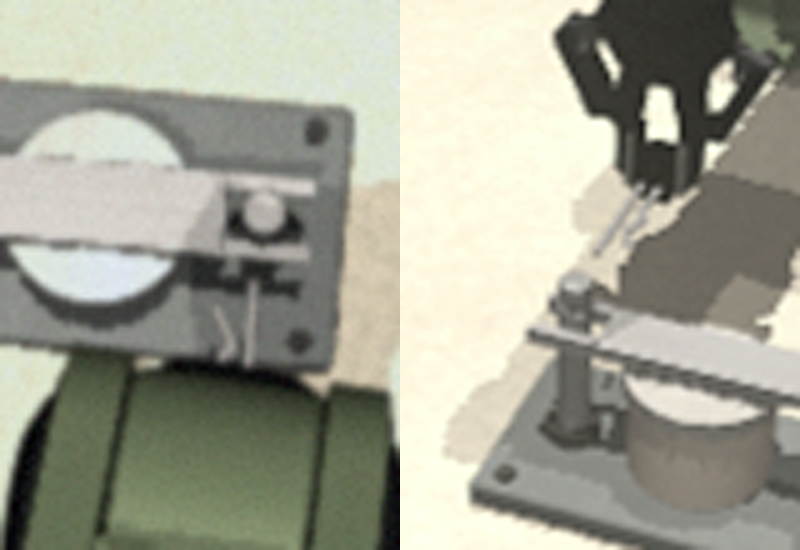

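The bar is level with its fork round the stud, whose top is at top px (319,221.4). The held leg tip is near top px (316.6,235) and scene px (333.4,187). I'll triangulate the tip and the leg axis against the stud.

```bash
python3 - <<'E'
from h import *
d=snap('top'); e=snap('scene'); s=r.get_state(); p=s['position']; print(p)
g=d['color'].max(2)
for v in range(232,253,2): print(v,g[v,308:326].tolist())
X,q=tri(d,(316.6,235),e,(333.4,187));print('tip tri',X,q)
X,q=tri(d,(319.0,221.4),e,(328.8,192.6));print('stud tri',X,q)
u=np.array([.994,-.111,0]);n=np.array([.111,.994,0])
for k in(94,85,75,65,55): print(k,proj(d,p+k*u-5*n+[0,0,9.3]).round(1))
print(g[214:230,310:329])
E
```

```text
[463.77003892 -11.30583823 117.47213555]
232 [23, 27, 38, 61, 66, 59, 34, 24, 23, 21, 19, 22, 25, 40, 53, 60, 61, 61]
234 [23, 26, 36, 37, 39, 36, 27, 22, 29, 40, 36, 25, 35, 54, 60, 62, 59, 59]
236 [30, 33, 30, 25, 23, 24, 24, 25, 49, 78, 61, 29, 23, 24, 25, 21, 26, 33]
238 [64, 61, 60, 55, 56, 55, 55, 55, 62, 76, 61, 54, 53, 54, 54, 49, 36, 41]
240 [62, 65, 77, 69, 63, 61, 66, 61, 66, 82, 67, 62, 65, 62, 67, 62, 63, 62]
242 [61, 63, 78, 86, 68, 62, 64, 65, 72, 81, 62, 61, 65, 63, 62, 63, 62, 63]
244 [61, 61, 65, 81, 85, 67, 62, 66, 77, 82, 61, 58, 63, 63, 61, 64, 58, 57]
246 [63, 65, 63, 64, 80, 78, 58, 56, 78, 78, 62, 62, 63, 66, 61, 50, 39, 30]
248 [55, 49, 54, 74, 83, 76, 56, 51, 82, 80, 66, 61, 63, 63, 65, 52, 39, 30]
250 [30, 28, 45, 65, 54, 48, 46, 49, 78, 70, 59, 58, 60, 63, 63, 61, 56, 53]
252 [10, 8, 8, 12, 7, 8, 13, 17, 29, 23, 21, 20, 23, 30, 31, 32, 33, 32]
tip tri [556.46690101 -23.02732932 123.16310572] 0.03747433471387957
stud tri [586.82721627 -28.88341068 123.6260986 ] 0.7485849209157903
94 [318.2 234.8]
85 [317.9 238.8]
75 [317.5 243.2]
65 [317.2 247.7]
55 [316.8 
[... 603 characters left out ...]
  99  99 100  99  97  83  46  44  60  65  65
   66]
 [ 91  50  23  17  46  83  99  99  99 102 101  98  79  33  25  44  57  65
   64]
 [ 87  44  20  12  32  72  92  99 101 101  98  92  67  29  12  28  44  61
   65]
 [ 77  42  25  25  27  50  75  89  95  96  89  69  44  18  17  20  34  57
   63]
 [ 68  50  37  30  26  28  46  60  66  64  58  42  26  25  28  28  40  59
   65]
 [ 72  65  56  47  45  36  28  32  37  36  31  26  26  30  33  37  52  61
   65]
 [ 79  87  88  88  85  75  53  42  37  39  45  44  52  55  52  51  63  68
   63]
 [ 81  95  96  97  99  96  87  78  65  80  84  86  86  87  86  84  86  81
   67]
 [ 84  89  94  97  92  93  93  88  86  95  98  96 100  97  97  97  96  88
   69]]
```

Call:
servo_tool:
  moves:
    - {"dx": 0, "dy": -0.7, "dz": 5, "yaw": 0, "hand": 0.2}
    - {"dx": 0, "dy": -0.7, "dz": 10, "yaw": 0, "hand": 0.2}
    - {"dx": 0, "dy": -0.7, "dz": 13.4, "yaw": 0, "hand": 0.2}
    - {"dx": -4, "dy": -0.7, "dz": 13.4, "yaw": 0, "hand": 0.2}
    - {"dx": -8, "dy": -0.7, "dz": 13.4, "yaw": 0, "hand": 0.2}
    - {"dx": -12, "dy": -0.7, "dz": 13.4, "yaw": 0, "hand": 0.2}
    - {"dx": -14, "dy": -0.7, "dz": 13.4, "yaw": 0, "hand": 0.2}
    - {"dx": -14, "dy": -0.7, "dz": 13.4, "yaw": 0, "hand": 0.2}

```text
t: 7.93
position: [478.7, -13.8, 104.4]
orientation: [[-0.994, 0.112, 0.008], [0.112, 0.994, -0.002], [-0.008, -0.001, -1.0]]
force: [0.4, 0.2, -1.5]
width: 24.3
```

```bash
cat > chk.py <<'E'
from h import *
d=snap('top'); e=snap('scene'); s=r.get_state(); print(s['t'],s['position'].round(2),s['orientation'][0].round(4),s['force'].round(1),s['ft_torque'].round(3))
u=np.array([.994,-.111,0]);n=np.array([.111,.994,0])
g=d['color'].max(2).astype(float)
tv=proj(d,s['position']+94*u-5*n+[0,0,6])[1]
for v in range(int(tv)-1,int(tv)+12,2):
    row=g[v,314:322]; w=np.clip(row-np.median(g[v,308:326])-5,0,None); print(v,row.astype(int).tolist(),(w@np.arange(314,322)/max(w.sum(),1)).round(2),'pred',proj(d,s['position']+(94-(v-tv)*2.25)*u-5*n+[0,0,6])[0].round(2))
E
python3 chk.py; python3 - <<'E'
from h import *
s=[r.get_state() for _ in range(3)]; print([x['t'] for x in s])
E
```

```text
8.0333 [477.84 -13.54 104.21] [-0.9937  0.1116  0.0072] [ 0.6  0.4 -0.8] [-0.018  0.004 -0.003]
228 [100, 96, 85, 74, 66, 81, 85, 85] 314.37 pred 319.13
230 [62, 60, 65, 66, 70, 82, 85, 88] 320.2 pred 318.96
232 [32, 21, 23, 41, 74, 68, 40, 38] 318.42 pred 318.8
234 [26, 21, 25, 48, 82, 62, 43, 53] 318.2 pred 318.63
236 [40, 26, 31, 53, 79, 58, 27, 26] 317.96 pred 318.47
238 [77, 60, 55, 65, 79, 59, 54, 53] 316.15 pred 318.3
240 [92, 76, 57, 74, 85, 61, 62, 65] 315.71 pred 318.14
[8.0333, 8.0333, 8.0333]
```

Call:
servo_tool:
  moves:
    - {"dx": -2, "dy": 0.7, "dz": 0, "yaw": 0, "hand": 0.2}
    - {"dx": -3, "dy": 0.7, "dz": 0, "yaw": 0, "hand": 0.2}
    - {"dx": -4, "dy": 0.7, "dz": 0, "yaw": 0, "hand": 0.2}
    - {"dx": -4, "dy": 0.7, "dz": 0, "yaw": 0, "hand": 0.2}

```text
t: 8.37
position: [482.2, -13.3, 104.3]
orientation: [[-0.994, 0.112, 0.008], [0.112, 0.994, -0.002], [-0.008, -0.001, -1.0]]
force: [0.7, -0.8, 0.1]
width: 25.0
```

Call:
servo_tool:
  moves:
    - {"dx": -0.7, "dy": 0, "dz": 0, "yaw": 0, "hand": 0.2}
    - {"dx": -1.2, "dy": 0, "dz": 0, "yaw": 0, "hand": 0.2}
    - {"dx": -1.2, "dy": 0, "dz": 0, "yaw": 0, "hand": 0.2}

```text
t: 8.62
position: [483.4, -13.5, 104.4]
orientation: [[-0.994, 0.112, 0.008], [0.112, 0.994, -0.002], [-0.008, -0.001, -1.0]]
force: [-0.6, -0.2, -1.0]
width: 24.5
```

Call:
servo_tool:
  moves:
    - {"dx": -0.7, "dy": 0, "dz": 0, "yaw": 0, "hand": 0.2}
    - {"dx": -1.2, "dy": 0, "dz": 0, "yaw": 0, "hand": 0.2}
    - {"dx": -1.2, "dy": 0, "dz": 0, "yaw": 0, "hand": 0.2}

```text
t: 8.87
position: [484.8, -13.6, 104.4]
orientation: [[-0.994, 0.112, 0.008], [0.112, 0.994, -0.002], [-0.008, -0.001, -1.0]]
force: [-0.6, -1.2, -0.9]
width: 24.3
```

Call:
servo_tool:
  moves:
    - {"dx": -0.7, "dy": 0, "dz": 0, "yaw": 0, "hand": 0.2}
    - {"dx": -1.0, "dy": 0, "dz": 0, "yaw": 0, "hand": 0.2}
    - {"dx": -1.0, "dy": 0, "dz": 0, "yaw": 0, "hand": 0.2}

```text
t: 9.12
position: [485.9, -13.8, 104.4]
orientation: [[-0.994, 0.112, 0.008], [0.112, 0.994, -0.002], [-0.008, -0.001, -1.0]]
force: [0.1, 0.1, -0.3]
width: 24.4
```

Call:
servo_tool:
  moves:
    - {"dx": -0.7, "dy": 0, "dz": 0, "yaw": 0, "hand": 0.2}
    - {"dx": -1.2, "dy": 0, "dz": 0, "yaw": 0, "hand": 0.2}
    - {"dx": -1.2, "dy": 0, "dz": 0, "yaw": 0, "hand": 0.2}

```text
t: 9.37
position: [487.2, -13.9, 104.4]
orientation: [[-0.994, 0.112, 0.008], [0.112, 0.994, -0.002], [-0.008, -0.001, -1.0]]
force: [-0.3, -0.1, -0.7]
width: 24.5
```

Call:
servo_tool:
  moves:
    - {"dx": -0.7, "dy": 0, "dz": 0, "yaw": 0, "hand": 0.2}
    - {"dx": -1.0, "dy": 0, "dz": 0, "yaw": 0, "hand": 0.2}
    - {"dx": -1.0, "dy": 0, "dz": 0, "yaw": 0, "hand": 0.2}

```text
t: 9.62
position: [488.4, -14.1, 104.5]
orientation: [[-0.994, 0.112, 0.008], [0.112, 0.994, -0.002], [-0.008, -0.001, -1.0]]
force: [-1.1, -0.1, 0.4]
width: 24.2
```

Call:
servo_tool:
  moves:
    - {"dx": -0.7, "dy": 0, "dz": 0, "yaw": 0, "hand": 0.2}
    - {"dx": -1.2, "dy": 0, "dz": 0, "yaw": 0, "hand": 0.2}
    - {"dx": -1.2, "dy": 0, "dz": 0, "yaw": 0, "hand": 0.2}

```text
t: 9.87
position: [489.7, -14.2, 104.5]
orientation: [[-0.994, 0.112, 0.008], [0.112, 0.994, -0.002], [-0.009, -0.001, -1.0]]
force: [0.6, -0.1, -0.9]
width: 24.6
```

Call:
servo_tool:
  moves:
    - {"dx": -0.7, "dy": 0, "dz": 0, "yaw": 0, "hand": 0.2}
    - {"dx": -1.0, "dy": 0, "dz": 0, "yaw": 0, "hand": 0.2}
    - {"dx": -1.0, "dy": 0, "dz": 0, "yaw": 0, "hand": 0.2}

```text
t: 10.12
position: [490.8, -14.4, 104.5]
orientation: [[-0.994, 0.112, 0.008], [0.112, 0.994, -0.002], [-0.009, -0.001, -1.0]]
force: [0.2, -0.5, -0.7]
width: 24.7
```

```bash
python3 - <<'E'
from h import *
d=snap('top'); e=snap('scene'); s=r.get_state(); p=s['position'];print(p.round(2),s['force'].round(1),s['ft_torque'].round(3))
u=np.array([.994,-.111,0]);n=np.array([.111,.994,0]);print(p+94*u-5*n+[0,0,6])
def crop(D,X,w,h,W,H):
    a,b=proj(D,X).astype(int);print('org',a-w//2,b-h//2,'scale',W/w)
    return cv2.resize(D['color'][b-h//2:b-h//2+h,a-w//2:a-w//2+w,::-1],(W,H),interpolation=cv2.INTER_CUBIC)
A=crop(d,(570,-25,110),40,50,400,500);B=crop(e,(565,-25,110),40,50,400,500)
cv2.imwrite('pics/c6.png',cv2.convertScaleAbs(np.hstack([A,B]),alpha=1.8))
E
```

```text
[490.73 -14.35 104.51] [ 0.5  0.1 -1.5] [ 0.025  0.003 -0.042]
[583.61275274 -29.75899735 110.5090054 ]
org 297 204 scale 10.0
org 311 167 scale 10.0
```

View pics/c6.png

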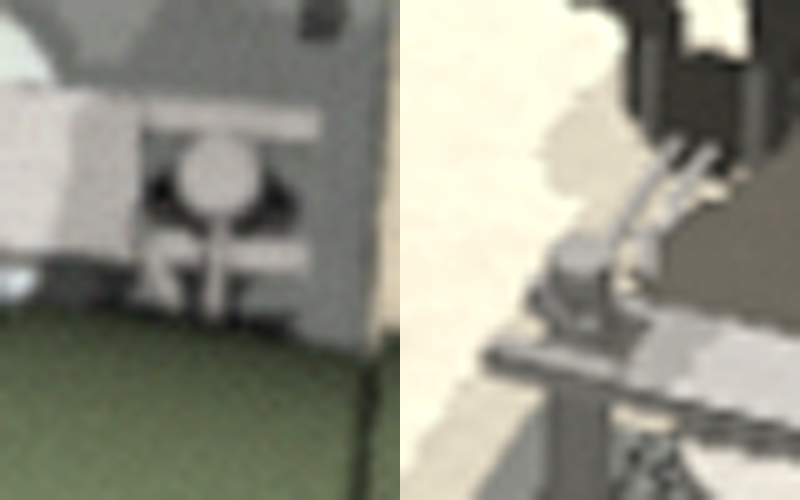

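The leg appears to enter beneath the stud's rim, at top px (319,226), with no contact force. The tip is about 7 mm past the near surface, so I'll continue in small steps.

Call:
servo_tool:
  moves:
    - {"dx": -0.7, "dy": 0.3, "dz": 0, "yaw": 0, "hand": 0.2}
    - {"dx": -1.4, "dy": 0.3, "dz": 0, "yaw": 0, "hand": 0.2}
    - {"dx": -1.4, "dy": 0.3, "dz": 0, "yaw": 0, "hand": 0.2}

```text
t: 10.47
position: [492.4, -14.2, 104.6]
orientation: [[-0.994, 0.112, 0.009], [0.112, 0.994, -0.002], [-0.009, -0.001, -1.0]]
force: [-0.3, -0.2, -1.5]
width: 24.5
```

Call:
servo_tool:
  moves:
    - {"dx": -0.7, "dy": 0, "dz": 0, "yaw": 0, "hand": 0.2}
    - {"dx": -1.4, "dy": 0, "dz": 0, "yaw": 0, "hand": 0.2}
    - {"dx": -1.4, "dy": 0, "dz": 0, "yaw": 0, "hand": 0.2}

```text
t: 10.72
position: [494.0, -14.4, 104.6]
orientation: [[-0.994, 0.112, 0.009], [0.112, 0.994, -0.002], [-0.009, -0.001, -1.0]]
force: [-0.5, 0.1, -0.7]
width: 24.5
```

Call:
servo_tool:
  moves:
    - {"dx": -0.7, "dy": 0, "dz": 0, "yaw": 0, "hand": 0.2}
    - {"dx": -1.4, "dy": 0, "dz": 0, "yaw": 0, "hand": 0.2}
    - {"dx": -1.4, "dy": 0, "dz": 0, "yaw": 0, "hand": 0.2}

```text
t: 10.97
position: [495.6, -14.6, 104.6]
orientation: [[-0.994, 0.112, 0.009], [0.112, 0.994, -0.002], [-0.009, -0.001, -1.0]]
force: [0.3, -0.3, -1.0]
width: 24.4
```

Call:
servo_tool:
  moves:
    - {"dx": -1, "dy": 0, "dz": 0, "yaw": 0, "hand": 0.2}
    - {"dx": -2, "dy": 0, "dz": 0, "yaw": 0, "hand": 0.2}
    - {"dx": -3, "dy": 0, "dz": 0, "yaw": 0, "hand": 0.2}
    - {"dx": -3, "dy": 0, "dz": 0, "yaw": 0, "hand": 0.2}

```text
t: 11.3
position: [498.8, -15.0, 104.7]
orientation: [[-0.994, 0.112, 0.009], [0.112, 0.994, -0.002], [-0.009, -0.001, -1.0]]
force: [-0.2, 0.8, -0.0]
width: 24.3
```

Call:
servo_tool:
  moves:
    - {"dx": -1, "dy": 0, "dz": 0, "yaw": 0, "hand": 0.2}
    - {"dx": -2, "dy": 0, "dz": 0, "yaw": 0, "hand": 0.2}
    - {"dx": -3, "dy": 0, "dz": 0, "yaw": 0, "hand": 0.2}
    - {"dx": -3, "dy": 0, "dz": 0, "yaw": 0, "hand": 0.2}

```text
t: 11.63
position: [502.1, -15.3, 104.7]
orientation: [[-0.994, 0.112, 0.01], [0.112, 0.994, -0.002], [-0.01, -0.001, -1.0]]
force: [0.5, 0.0, -1.9]
width: 24.3
```

Call:
servo_tool:
  moves:
    - {"dx": -1, "dy": 0, "dz": 0, "yaw": 0, "hand": 0.2}
    - {"dx": -2, "dy": 0, "dz": 0, "yaw": 0, "hand": 0.2}
    - {"dx": -3, "dy": 0, "dz": 0, "yaw": 0, "hand": 0.2}
    - {"dx": -3, "dy": 0, "dz": 0, "yaw": 0, "hand": 0.2}

```text
t: 11.97
position: [505.4, -15.7, 104.8]
orientation: [[-0.994, 0.112, 0.01], [0.112, 0.994, -0.002], [-0.01, -0.001, -1.0]]
force: [0.8, 0.5, -0.8]
width: 24.2
```

Call:
servo_tool:
  moves:
    - {"dx": -1, "dy": 0, "dz": 0, "yaw": 0, "hand": 0.2}
    - {"dx": -2, "dy": 0, "dz": 0, "yaw": 0, "hand": 0.2}
    - {"dx": -3, "dy": 0, "dz": 0, "yaw": 0, "hand": 0.2}
    - {"dx": -3, "dy": 0, "dz": 0, "yaw": 0, "hand": 0.2}

```text
t: 12.3
position: [508.6, -16.0, 104.8]
orientation: [[-0.994, 0.111, 0.01], [0.111, 0.994, -0.002], [-0.01, -0.001, -1.0]]
force: [-0.1, 0.7, -0.8]
width: 24.3
```

```bash
cat > look.py <<'E'
import sys
from h import *
d=snap('top'); e=snap('scene'); s=r.get_state(); p=s['position'];print(p.round(2),s['force'].round(1),s['ft_torque'].round(3))
def crop(D,X,w,h,W,H):
    a,b=proj(D,X).astype(int);print('org',a-w//2,b-h//2,'scale',W/w)
    return cv2.resize(D['color'][b-h//2:b-h//2+h,a-w//2:a-w//2+w,::-1],(W,H),interpolation=cv2.INTER_CUBIC)
A=crop(d,(580,-25,110),40,50,400,500);B=crop(e,(575,-25,110),40,50,400,500)
cv2.imwrite('pics/'+sys.argv[1],cv2.convertScaleAbs(np.hstack([A,B]),alpha=1.8))
E
python3 look.py c7.png
```

```text
[508.36 -16.03 104.81] [-0.3 -0.2 -0.6] [-0.009  0.046  0.029]
org 297 199 scale 10.0
org 311 169 scale 10.0
```

View pics/c7.png

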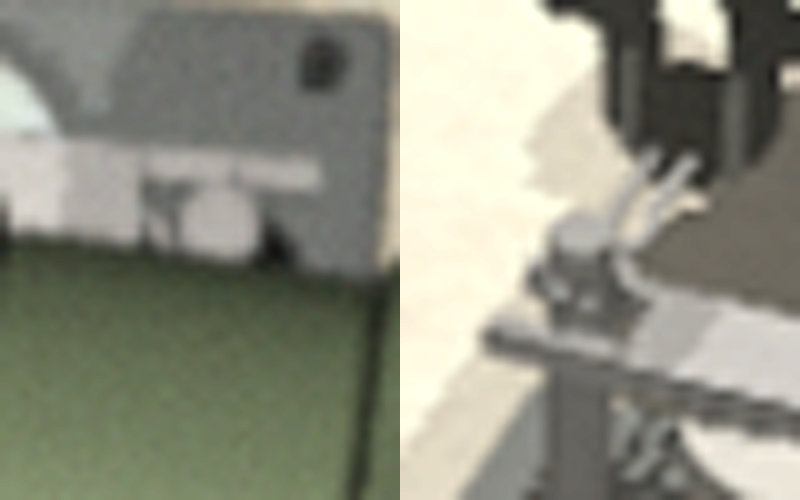

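The tip is emerging on the far side, at top px (320,216), and the bow lies beside the stud. I'll push on over the bow, watching the force.

Call:
servo_tool:
  moves:
    - {"dx": -1, "dy": 0, "dz": 0, "yaw": 0, "hand": 0.2}
    - {"dx": -2, "dy": 0, "dz": 0, "yaw": 0, "hand": 0.2}
    - {"dx": -3, "dy": 0, "dz": 0, "yaw": 0, "hand": 0.2}
    - {"dx": -3, "dy": 0, "dz": 0, "yaw": 0, "hand": 0.2}

```text
t: 12.73
position: [510.9, -15.9, 104.6]
orientation: [[-0.994, 0.111, 0.009], [0.111, 0.994, -0.001], [-0.009, -0.0, -1.0]]
force: [-1.5, 2.3, -1.5]
width: 24.3
```

Call:
servo_tool:
  moves:
    - {"dx": -1, "dy": 0, "dz": 0, "yaw": 0, "hand": 0.2}
    - {"dx": -2, "dy": 0, "dz": 0, "yaw": 0, "hand": 0.2}
    - {"dx": -2, "dy": 0, "dz": 0, "yaw": 0, "hand": 0.2}

```text
t: 12.98
position: [512.5, -15.8, 104.4]
orientation: [[-0.994, 0.111, 0.008], [0.111, 0.994, -0.001], [-0.008, 0.0, -1.0]]
force: [-1.3, 2.4, -1.1]
width: 24.2
```

Call:
servo_tool:
  moves:
    - {"dx": -1, "dy": 0, "dz": 0, "yaw": 0, "hand": 0.2}
    - {"dx": -2, "dy": 0, "dz": 0, "yaw": 0, "hand": 0.2}
    - {"dx": -2, "dy": 0, "dz": 0, "yaw": 0, "hand": 0.2}

```text
t: 13.23
position: [514.0, -15.7, 104.3]
orientation: [[-0.994, 0.11, 0.007], [0.11, 0.994, 0.0], [-0.007, 0.001, -1.0]]
force: [-2.4, 3.1, 0.6]
width: 24.5
```

Call:
servo_tool:
  moves:
    - {"dx": -1, "dy": 0, "dz": 0, "yaw": 0, "hand": 0.2}
    - {"dx": -2, "dy": 0, "dz": 0, "yaw": 0, "hand": 0.2}
    - {"dx": -2.5, "dy": 0, "dz": 0, "yaw": 0, "hand": 0.2}

```text
t: 13.48
position: [514.9, -15.4, 104.1]
orientation: [[-0.994, 0.11, 0.004], [0.11, 0.994, 0.001], [-0.004, 0.002, -1.0]]
force: [-7.6, 3.6, 3.1]
width: 24.2
```

Call:
servo_tool:
  moves:
    - {"dx": -1, "dy": 0, "dz": 0, "yaw": 0, "hand": 0.2}
    - {"dx": -2, "dy": 0, "dz": 0, "yaw": 0, "hand": 0.2}
    - {"dx": -2.5, "dy": 0, "dz": 0, "yaw": 0, "hand": 0.2}

```text
t: 13.73
position: [515.9, -15.1, 104.2]
orientation: [[-0.994, 0.11, 0.001], [0.11, 0.994, 0.002], [-0.001, 0.002, -1.0]]
force: [-6.6, 4.0, 4.7]
width: 24.4
```

Call:
servo_tool:
  moves:
    - {"dx": -1, "dy": 0, "dz": 0, "yaw": 0, "hand": 0.2}
    - {"dx": -2, "dy": 0, "dz": 0, "yaw": 0, "hand": 0.2}
    - {"dx": -2.5, "dy": 0, "dz": 0, "yaw": 0, "hand": 0.2}

```text
t: 13.98
position: [516.7, -15.1, 104.2]
orientation: [[-0.994, 0.11, -0.002], [0.11, 0.994, 0.002], [0.002, 0.002, -1.0]]
force: [-9.8, 4.6, 5.9]
width: 24.7
```

Call:
servo_tool:
  moves:
    - {"dx": 0, "dy": 0.4, "dz": -0.4, "yaw": 0, "hand": 0.2}
    - {"dx": 0, "dy": 0.8, "dz": -0.8, "yaw": 0, "hand": 0.2}
    - {"dx": 0, "dy": 0.8, "dz": -0.8, "yaw": 0, "hand": 0.2}

```text
t: 14.23
position: [516.7, -14.8, 105.0]
orientation: [[-0.994, 0.11, -0.002], [0.11, 0.994, 0.001], [0.002, 0.001, -1.0]]
force: [-3.4, -0.5, 0.5]
width: 24.4
```

Call:
servo_tool:
  moves:
    - {"dx": -1, "dy": 0.2, "dz": -0.2, "yaw": 0, "hand": 0.2}
    - {"dx": -2, "dy": 0.2, "dz": -0.2, "yaw": 0, "hand": 0.2}
    - {"dx": -2, "dy": 0.2, "dz": -0.2, "yaw": 0, "hand": 0.2}

```text
t: 14.48
position: [517.0, -14.9, 104.9]
orientation: [[-0.994, 0.111, -0.006], [0.111, 0.994, 0.001], [0.006, 0.0, -1.0]]
force: [-7.3, 1.0, 3.7]
width: 24.4
```

Call:
servo_tool:
  moves:
    - {"dx": -1, "dy": 0, "dz": -0.3, "yaw": 0, "hand": 0.2}
    - {"dx": -2, "dy": 0, "dz": -0.3, "yaw": 0, "hand": 0.2}
    - {"dx": -2.8, "dy": 0, "dz": -0.3, "yaw": 0, "hand": 0.2}

```text
t: 14.73
position: [517.8, -15.0, 104.9]
orientation: [[-0.994, 0.111, -0.01], [0.111, 0.994, 0.001], [0.01, 0.0, -1.0]]
force: [-9.5, 1.4, 6.1]
width: 24.4
```

Call:
servo_tool:
  moves:
    - {"dx": -1, "dy": 0, "dz": -0.3, "yaw": 0, "hand": 0.2}
    - {"dx": -2, "dy": 0, "dz": -0.3, "yaw": 0, "hand": 0.2}
    - {"dx": -2.8, "dy": 0, "dz": -0.3, "yaw": 0, "hand": 0.2}

```text
t: 14.98
position: [519.5, -15.2, 105.2]
orientation: [[-0.994, 0.111, -0.012], [0.111, 0.994, 0.001], [0.012, 0.0, -1.0]]
force: [-7.3, 0.9, 3.4]
width: 24.6
```

Call:
servo_tool:
  moves:
    - {"dx": -1, "dy": 0, "dz": -0.4, "yaw": 0, "hand": 0.2}
    - {"dx": -2, "dy": 0, "dz": -0.4, "yaw": 0, "hand": 0.2}
    - {"dx": -2.5, "dy": 0, "dz": -0.4, "yaw": 0, "hand": 0.2}

```text
t: 15.23
position: [522.2, -15.5, 105.5]
orientation: [[-0.994, 0.111, -0.012], [0.111, 0.994, 0.001], [0.012, 0.0, -1.0]]
force: [-3.5, 1.4, -0.6]
width: 24.5
```

Call:
servo_tool:
  moves:
    - {"dx": -1, "dy": 0, "dz": -0.2, "yaw": 0, "hand": 0.2}
    - {"dx": -2, "dy": 0, "dz": -0.2, "yaw": 0, "hand": 0.2}
    - {"dx": -2.5, "dy": 0, "dz": -0.2, "yaw": 0, "hand": 0.2}

```text
t: 15.48
position: [526.0, -15.9, 105.9]
orientation: [[-0.994, 0.111, -0.009], [0.111, 0.994, 0.001], [0.009, 0.0, -1.0]]
force: [-1.1, 0.5, -0.3]
width: 24.3
```

Call:
servo_tool:
  moves:
    - {"dx": -1, "dy": 0, "dz": 0.2, "yaw": 0, "hand": 0.2}
    - {"dx": -2, "dy": 0, "dz": 0.3, "yaw": 0, "hand": 0.2}
    - {"dx": -2, "dy": 0, "dz": 0.3, "yaw": 0, "hand": 0.2}

```text
t: 15.73
position: [529.3, -16.3, 105.8]
orientation: [[-0.994, 0.111, -0.007], [0.111, 0.994, 0.001], [0.007, 0.0, -1.0]]
force: [1.2, 0.2, -2.0]
width: 24.5
```

Call:
servo_tool:
  moves:
    - {"dx": -1, "dy": 0, "dz": 0.2, "yaw": 0, "hand": 0.2}
    - {"dx": -2.2, "dy": 0, "dz": 0.3, "yaw": 0, "hand": 0.2}
    - {"dx": -2.2, "dy": 0, "dz": 0.3, "yaw": 0, "hand": 0.2}

```text
t: 15.98
position: [532.2, -16.9, 105.7]
orientation: [[-0.994, 0.111, -0.006], [0.111, 0.994, 0.001], [0.006, -0.0, -1.0]]
force: [0.4, 0.2, -1.5]
width: 24.4
```

```bash
python3 look.py c8.png
```

```text
[531.96 -16.73 105.65] [ 0.5  0.1 -0.3] [-0.003 -0.133  0.041]
org 297 199 scale 10.0
org 311 169 scale 10.0
```

View pics/c8.png

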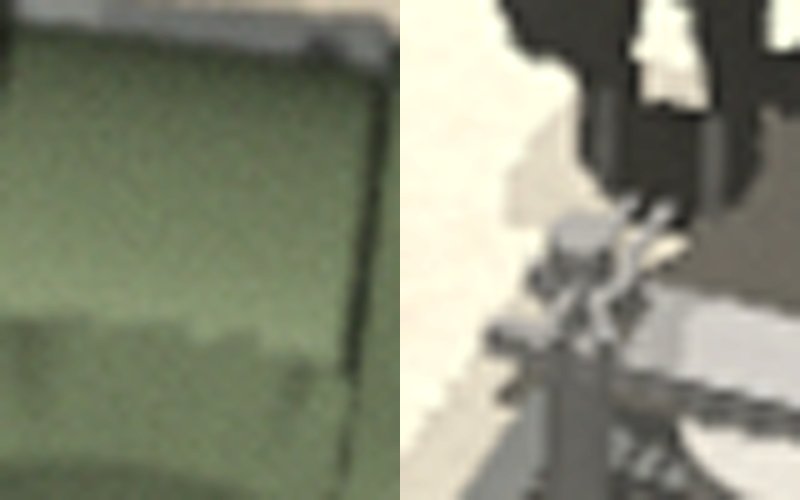

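```bash
python3 - <<'E'
from h import *
e=snap('scene');u=np.array([.994,-.111,0]);S=np.array([586.4,-28.5,110])
for k in(30,35,40,45): print(k,proj(e,S+k*u).round(1), proj(e,S+k*u-[0,0,3]).round(1))
E
```

```text
30 [324.8 202.4] [324.8 203.3]
35 [324.1 203.5] [324.1 204.3]
40 [323.5 204.5] [323.5 205.3]
45 [322.8 205.5] [322.8 206.4]
```

Call:
servo_tool:
  moves:
    - {"dx": 0, "dy": 0, "dz": 0, "yaw": 0, "hand": 0.5}
    - {"dx": 0, "dy": 0, "dz": 0, "yaw": 0, "hand": 0.7}
    - {"dx": 0, "dy": 0, "dz": 0, "yaw": 0, "hand": 0.8}
    - {"dx": 0, "dy": 0, "dz": 0, "yaw": 0, "hand": 0.8}
    - {"dx": 0, "dy": 0, "dz": 0, "yaw": 0, "hand": 0.8}

```text
t: 16.55
position: [531.9, -16.7, 105.7]
orientation: [[-0.994, 0.111, -0.006], [0.111, 0.994, 0.001], [0.006, 0.0, -1.0]]
force: [0.2, 0.4, 0.1]
width: 68.3
```

Call:
servo_tool:
  moves:
    - {"dx": 0, "dy": 0, "dz": -20, "yaw": 0, "hand": 0.8}
    - {"dx": 0, "dy": 0, "dz": -50, "yaw": 0, "hand": 0.8}
    - {"dx": 0, "dy": 0, "dz": -85, "yaw": 0, "hand": 0.8}
    - {"dx": 35, "dy": 0, "dz": -100, "yaw": 0, "hand": 0.8}
    - {"dx": 75, "dy": 0, "dz": -100, "yaw": 0, "hand": 0.8}
    - {"dx": 115, "dy": 0, "dz": -100, "yaw": 0, "hand": 0.8}
    - {"dx": 155, "dy": 0, "dz": -100, "yaw": 0, "hand": 0.8}
    - {"dx": 170, "dy": 0, "dz": -100, "yaw": 0, "hand": 0.8}

```text
t: 17.22
position: [357.8, 3.2, 206.1]
orientation: [[-0.994, 0.111, -0.011], [0.111, 0.994, 0.002], [0.011, 0.0, -1.0]]
force: [-1.2, 0.3, -0.5]
width: 68.6
```

```bash
sed -i 's/(580,-25,110),40,50,400,500/(565,-25,110),60,75,400,500/;s/(575,-25,110),40,50,400,500/(575,-25,110),48,60,400,500/' look.py; python3 look.py c9.png
```

```text
[360.57   2.68 206.81] [ 0.1 -0.8  0.2] [ 0.021 -0.062 -0.024]
org 287 194 scale 6.666666666666667
org 307 164 scale 8.333333333333334
```

View pics/c9.png

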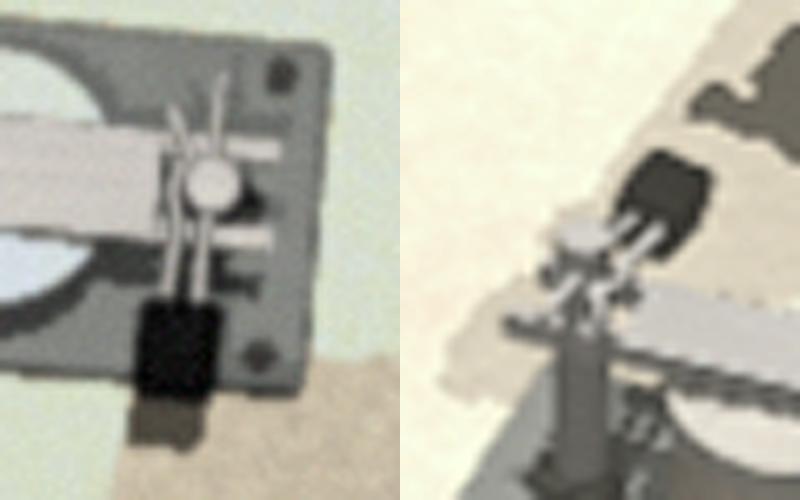

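```bash
python3 - <<'E'
from h import *
d=snap('top')
f=lambda a,b,z:onz(d,287+a/6.667,194+b/6.667,z)
t=f(221,73,110);s=f(214,185,124);g=f(180,301,123);u=np.array([.994,-.111,0])
print('tip',t.round(1),'stud',s.round(1),'tip ahead',(t-s)@u,'grip front behind',(s-g)@u)
print(proj(d,(586.4,-28.5,124)))
E
```

```text
tip [625.8 -33.  110. ] stud [586.1 -29.4 124. ] tip ahead 39.885783357377704 grip front behind 39.91652581459591
[318.67524283 221.6222554 ]
```

The tip is 39.9 mm past the stud axis (40 expected), the cotter is released and the bar is level.

```bash
python3 -c "
from plant import r
s=r.get_state();print(s['t'],s['force']);print(r.sign_off())"
```

```text
17.3667 [ 0.33422002 -0.58456513  0.460481  ]
the job is handed in; nothing more can be done
None
```

I pressed the bar down to its hard stop at z = 102 mm, with its fork round the stud. Then I picked up the cotter nearest the base and pushed its leg through the cross hole from the robot's side until the bow snapped over the stud. After that I let go, backed off and handed the job in at about 17.4 s.

- **Hole search:** the leg went into the hole on the first try, with no search needed.
- **Push force:** the highest force I read was about 13 N in total while the bow was spreading, then about 0 after the snap. Forces were only read at the end of each move, so a brief higher peak could have been missed.
- **Seating:** the last top view put the tip 39.9 mm past the stud axis, against 40 mm expected. The grip's front measured 39.9 mm before the axis, against 38 mm expected, which is within pixel accuracy.
- **Bow:** its angle was not measured. I judged it home from the drop in force and from the last picture.
- **Bystanders:** I did not re-measure the stones, the bowl or the crusher ring; the arm did not go near them.

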